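Push a tin into the spring-loaded tin dispenser

TASK

Refill the spring-loaded dispenser: set the free flat steel tin, the one of the same size as the tin already in it, squarely into the mouth and push it down on top of that tin until the catches have closed over its lid and hold it there. Leave the narrow tin and the tall pot standing where they are.

Things in the scene. Friction and masses are not known exactly. Their poses are not given: they have to be found in the camera images.
- flat_tin: Flat round lidded tin of plain steel, 64 mm in diameter and 40 mm high, about 0.12 kg, standing on the table. Origin at the centre of its underside, z up. Its flat closed lid may be pushed on.
- dispenser: Tin dispenser fixed to the table: upright clear tube, 70 mm inside, on a round steel foot 124 mm across; 136 mm high, open at the top. Origin on the tube's axis at table height, z up. Its mouth is a steel funnel, 94 mm wide at the rim, 70 mm from 112 mm height down. A second tin let go in the mouth rests on the catches, underside about 118 mm and lid about 158 mm above the table, not yet held.
- catches (a point): Point on the tube's axis, 108 mm above the table, level with the flat undersides of three sprung steel noses evenly round the tube, the first at the dispenser's +x side (a circle of 52 mm is free between them; sloped above up to 133 mm). A tin pushed down at the middle of its lid (the force rises to about 10 N as the spring yields) spreads them; they snap back once its lid is below this point and then hold the lid there.
- platform (a joint): Depth in m of the spring platform (130 N/m) under the pile: about 0 with one tin of 64 x 40 mm held under the catches (as at the start), 0.040 with two, 0.050 at its stop, where the upper tin's lid is 98 mm above the table.
- narrow_tin: Bystander: narrow round steel tin, 44 mm in diameter and 40 mm high. Origin at the centre of its underside.
- tall_pot: Bystander: tall round steel pot, 64 mm in diameter and 70 mm high, with a black knob on top (84 mm in all). Origin at the centre of its underside.
There are look-alikes about, which are no part of the job. What is shaped like the dispenser but orange is not meant. Leave any red look-alike of the flat_tin alone.

How it is judged:
By the outcome, as a careful person would: the job done as asked, in the order asked, and still so for the second after the job is handed in, with the robot touching nothing.
It also fails if it takes over 42 s, if anything falls off the work surface, if the arm or the gripper's body presses on something with over 40 N, if the wrist force passes 120 N, or if a joint passes its speed limit or range.

ROBOT

A 6-joint arm with a two-finger parallel gripper is mounted at the origin on the work surface. World frame = base frame: x ahead of the robot, y to its left, z up, the work surface at z = 0. Lengths are in m, angles in rad, forces in N, time in s.
With the tool pointing down it reaches from about 0.4 to 0.825 m from the base axis. Payload 7 kg.
Tool frame: the origin (TCP) lies on the centre line of the jaws, within the pads' length; the fingertips stand 14 mm ahead of it and the grasp point (between the pads) lies 5 mm behind it; z points along the fingers, y is the line along which they close (so a half turn about z gives the same grasp; the last joint's range is limited). The gripper opens to 85 mm and grips with 20 to 120 N. Pads are 22 mm wide; open, the fingers measure 114 mm over their backs; the gripper's body (76 mm by 85 mm) begins 54 mm behind the grasp point. The pads swing forward as they close: fully open they stand 13 mm farther back than shut.
Start: joints at [-1, 0.359, 0.012, 0, -1.224, -0.288], TCP at [0.188, -0.648, 0.245] pointing down, gripper open.
Joint ranges: [-3.07, 3.07], [-1.43, 2.12], [-1.02, 1.25], [-3.03, 1.67], [-3.05, -0], [-3.03, 3.03]. Speed limits (rad/s): [2.39, 2.39, 3.01, 3.14, 3.14, 3.14].

INTERFACE

Orientations are given as a unit quaternion [w, x, y, z].
In Python, from plant import sensors, vision, ticket, spot_in, silhouettes gives the robot as it stands.
- The arm moves only by the tool apply_moves, never from a script. Its argument "plan" is a list that holds one entry, the list of rows, each a list of 5 numbers: the shift along the tool's x, y, z in cm, then the turn about the tool's z in rad, then the gripper's target within -1 to 1 (shut at 1, half-way at 0, fully open at -1). In form: [[[x, y, z, twist, grip], ...]]. A call has 1 to 5 rows; each row shifts and turns the commanded pose from where the row before left it, along the tool's axes as they then stand; what a row does not reach is not made up. A row lasts 1/12 s, in which the tool goes at most 41.7 mm and 7.16 degrees, less where a joint would pass 70% of its speed; a pose out of reach is approached as far as the arm can. A call is refused whole if a number of a shift passes 4.17 or a number of a turn 0.125, either way. A call with a gripper value outside its range is refused whole. The fingers move at their own pace and stop on an object; "grip_force" is the grip in N (left out, the last holds). Time passes only in rows, so rows that do not move let the fingers close. It gives the time, the measured TCP pose, the force, the opening and the grip force at its end, in the units of the state.
- sensors.observe(): the state, without advancing time (a new reading comes with each control period).
- vision.grab_frame(name): name is "scene" or "top" or "wrist"; returns (picture, depth): 384x512x3 uint8, red, green, blue; 384x512 float32, m along the optical axis (not along the pixel's ray), 0 where there is no reading.
- vision.get_calibration(name): a dict with "fx", "fy", "cx", "cy" (pixels), "k1" (the pictures are not rectified: a ray, as slopes to the right and down, at radius r is drawn at 1 + k1 r^2 times it, then the intrinsics apply), "R" (3x3) and "t" (3): a world point X has camera coordinates R X + t. Camera axes: x right, y down, z forward; pixel columns grow to the right and rows downward; lengths in m; the calibration is good to about 2 mm. A picture is of the moment at which its call begins: read the wrist's pose just before it. get_calibration takes no time and is no camera call; for the wrist camera it gives the pose at the moment of the call.
- ticket.close_job(): hands the job in; it is judged then, once.
Trained networks look in the newest picture that a camera, given by its name, has taken for a name from the list of things; names that differ only in an ending like _2 or _b are one class to them, and where a whole thing is asked for, a point or a joint stands for the part that bears it (a point fixed in the world has none). Each returns a list of dicts, best first, with "conf" (0 to 1); they miss things now and then, are a little off and sometimes report something else, mostly with a low value. They report only what shows in the picture. A call takes as long as a camera call. They do not tell look-alikes from the thing itself.
- spot_in(camera, target): "box" ([left, top, right, bottom] as shares, 0 to 1, of the picture: columns of its width, rows of its height, round what is visible of it).
- silhouettes(camera, target): "pixels" (384x512 bool, what is visible of it) and "box" ([left, top, right, bottom] as shares, 0 to 1, of the picture: columns of its width, rows of its height, round what is visible of it).
The state is a dict: "t": time; "q": joint angles; "dq": joint speeds; "joint_torque": joint torques, N m; "position": TCP position; "orientation": TCP orientation; "contact_force": force on the tool from outside, world axes, zero at the start; "torque": the same for the moment, N m; "finger_gap": finger opening in m; "gripper_force": force on a finger pad.
Only numpy, scipy, OpenCV 4.12 (cv2) and the standard library are available. Lean on these libraries where they do the work, as an engineer would, in place of code of your own. Each camera call takes 0.05 s, during which the arm holds its last target. There are 200 camera calls.

## Working session

There is one attempt and no reset: what is moved stays moved. The work goes in short steps, Python scripts to look and compute and a tool call to move; the robot and the scene stay as the last step left them, time stands still between calls to the robot, and variables do not carry over. Pictures are saved under pics/ and viewed, at most 10 in all, crops included, and the job is handed in when it is done.

Besides the shell and the picture viewer there is one more tool, called after "Request:" as name(argument=value, ...), one argument or row to a line, values as JSON. apply_moves: Moves the arm, as the interface text tells. Its arguments: {"type":"object","properties":{"plan":{"type":"array"},"grip_force":{"type":"number"}},"required":["plan"]}

```bash
mkdir -p pics; ls
cat > h.py <<'E'
import numpy as np, cv2
from plant import sensors, vision, ticket, spot_in, silhouettes
def world(cal,u,v,z=None,d=None):
    K=np.array([[cal['fx'],0,cal['cx']],[0,cal['fy'],cal['cy']],[0,0,1.]])
    p=cv2.undistortPoints(np.array(np.c_[u,v],float).reshape(-1,1,2),K,np.array([cal['k1'],0,0,0.]))[:,0]
    r=np.c_[p,np.ones(len(p))]; R=np.array(cal['R']); t=np.array(cal['t'])
    if d is not None: return (r*np.reshape(d,(-1,1))-t)@R
    c=-R.T@t; w=r@R
    return c+w*((z-c[2])/w[:,2])[:,None]
E
python3 - <<'E'
from h import *
s=sensors.observe();print(s)
ims=[]
for c in('scene','top'):
    im,d=vision.grab_frame(c); cal=vision.get_calibration(c)
    im=im[:,:,::-1].copy(); ims.append(im)
    for n in('flat_tin','dispenser','narrow_tin','tall_pot'):
        for o in silhouettes(c,n):
            m=o['pixels']; v,u=np.nonzero(m)
            k=d[v,u]>0
            P=world(cal,u[k],v[k],d=d[v,u][k])
            zt=np.percentile(P[:,2],95); T=P[P[:,2]>zt-.006]
            print(c,n,round(o['conf'],2),np.round(np.array(o['box'])*[512,384,512,384]),'top z',zt.round(3),'mid',((T.min(0)+T.max(0))/2).round(3),'mean',T.mean(0).round(3),'ext',np.ptp(T,0).round(3), im[m].mean(0).round())
cv2.imwrite('pics/a.png',np.vstack(ims)[:, :])
cv2.imwrite('pics/s.png',cv2.resize(ims[0],(800,600)));cv2.imwrite('pics/t.png',cv2.resize(ims[1],(800,600)))
E
```

```text
pics
{'t': 0.0, 'q': array([-9.99918630e-01,  3.59381151e-01,  1.11063007e-02, -3.57851054e-04,
       -1.22411699e+00, -2.88129450e-01]), 'dq': array([-1.41870243e-03, -4.03633551e-04, -3.84685337e-05,  1.54734999e-03,
        9.34157518e-04,  6.10200722e-04]), 'joint_torque': array([ 1.06505940e-03, -5.83329105e+01,  2.93430126e+01,  6.93680093e+00,
       -5.89502131e-03,  1.20814016e-04]), 'position': array([ 0.18820075, -0.64777052,  0.24438664]), 'orientation': array([-1.79248818e-04, -1.40843293e-01,  9.90031566e-01,  7.95352062e-04]), 'contact_force': array([0.13002342, 0.04840722, 0.42740028]), 'torque': array([ 0.03666455,  0.02885423, -0.02603937]), 'gripper_force': 0.0, 'finger_gap': 0.08538696926576185}
scene flat_tin 0.91 [169. 257. 204. 297.] top z 0.041 mid [ 0.547 -0.233  0.039] mean [ 0.549 -0.233  0.039] ext [0.064 0.062 0.008] [160. 154. 154.]
scene flat_tin 0.59 [138. 223. 170. 252.] top z 0.041 mid [ 0.414 -0.233  0.039] mean [ 0.417 -0.233  0.039] ext [0.066 0.061 0.007] [ 48.  49. 169.]
scene flat_tin 0.51 [238. 234. 270. 280.] top z 0.076 mid [ 0.61  -0.102  
[... 991 characters left out ...]
6. 259.] top z 0.042 mid [ 0.414 -0.233  0.04 ] mean [ 0.413 -0.233  0.04 ] ext [0.062 0.061 0.008] [ 51.  52. 158.]
top dispenser 0.93 [117. 238. 183. 292.] top z 0.135 mid [0.375 0.216 0.134] mean [0.373 0.222 0.134] ext [0.096 0.096 0.01 ] [ 42.  78. 144.]
top dispenser 0.69 [104. 157. 162. 217.] top z 0.136 mid [0.552 0.258 0.134] mean [0.556 0.265 0.134] ext [0.095 0.096 0.009] [101.  98. 100.]
top narrow_tin 0.73 [256. 208. 275. 232.] top z 0.042 mid [ 0.476 -0.038  0.04 ] mean [ 0.475 -0.038  0.04 ] ext [0.042 0.042 0.007] [159. 154. 157.]
top tall_pot 0.55 [276. 149. 307. 178.] top z 0.083 mid [ 0.609 -0.1    0.083] mean [ 0.609 -0.1    0.084] ext [0.017 0.018 0.008] [119. 115. 117.]
```

View pics/s.png

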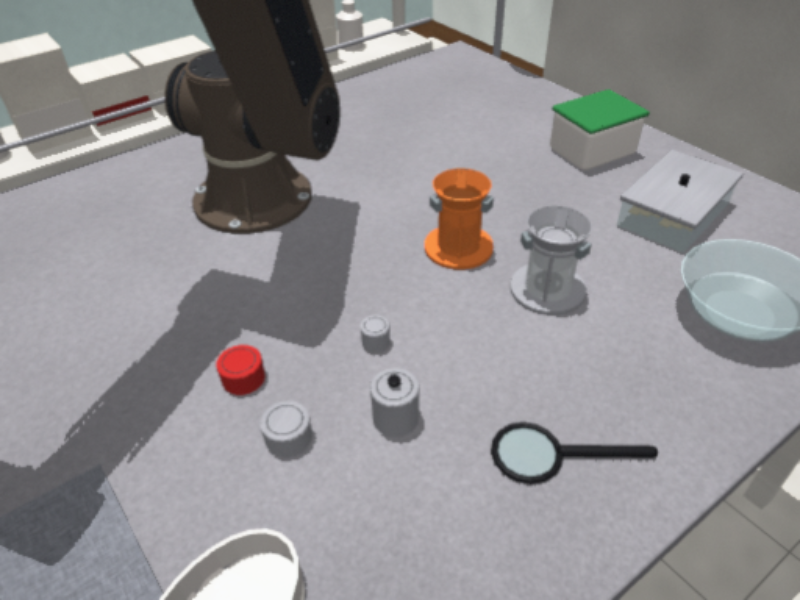

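View pics/t.png

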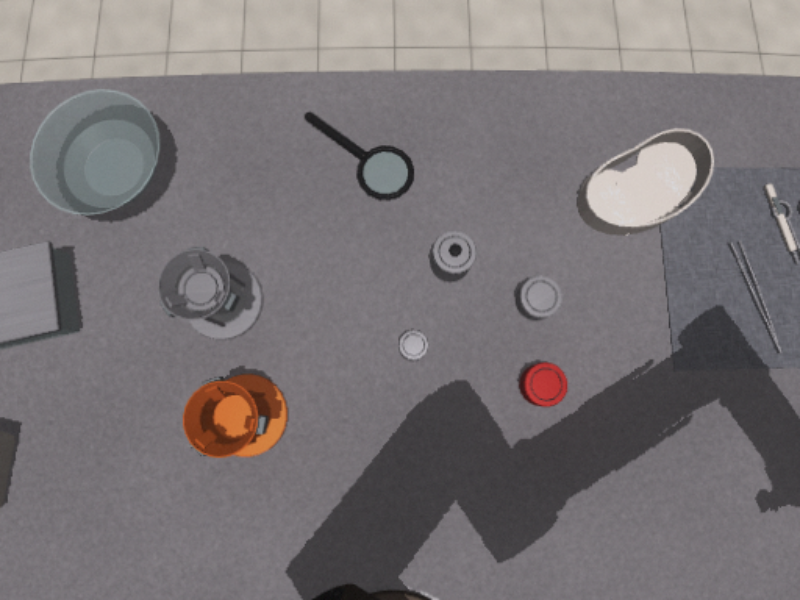

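In the scene picture (800x600) there are four tin candidates:
- **Plain steel flat tin at (286,428):** 64 mm across with its lid at 41 mm, so this is the one meant.
- **Red tin at (241,368):** a look-alike.
- **Narrow tin at (375,332):** 44 mm across.
- **Knobbed pot at (395,402):** too tall.

The clear and steel dispenser at (550,258) is the one to fill. The one at (460,215) is orange, so it is not meant. I'll confirm both in one crop.

Run:
```python
import cv2,numpy as np
im=cv2.imread('pics/a.png')[:384]
a=cv2.resize(im[215:305,130:280],(600,360),interpolation=2);b=cv2.resize(im[105:205,265:390],(288,230),interpolation=2)
o=np.zeros((600,600,3),np.uint8);o[:360]=a;o[365:595,:288]=b;cv2.imwrite('pics/c.png',o)
```

```text
(no output)
```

View pics/c.png

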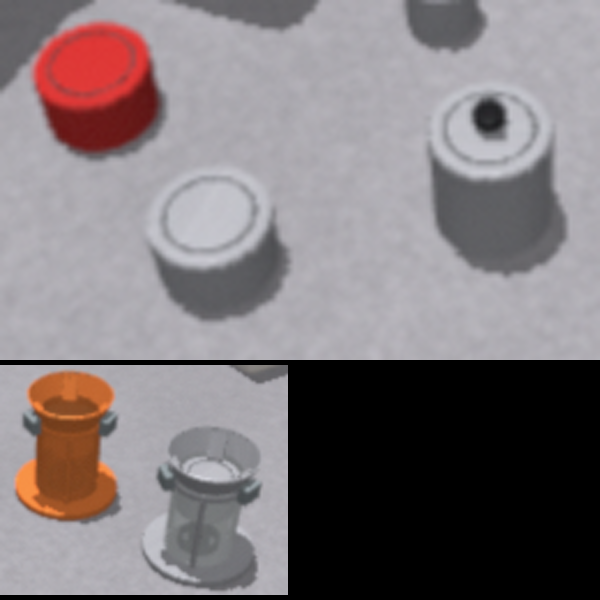

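Request:
apply_moves(
  plan=[
    [[-3.3,2.1,0,0,-1],[-3.3,2.1,0,0,-1],[-3.3,2.1,0,0,-1],[-3.3,2.1,0,0,-1],[-3.3,2.1,0,0,-1]],
  ],
)

```text
t: 0.92
position: [0.3183, -0.4999, 0.2455]
orientation: [0.0, -0.141, 0.99, -0.0]
contact_force: [1.7, -0.0, -0.5]
finger_gap: 0.0853
gripper_force: 0.0
```

Request:
apply_moves(
  plan=[
    [[-3.3,2.1,0,0,-1],[-3.3,2.1,0,0,-1],[-3.3,2.1,0,0,-1],[-3.3,2.1,0,0,-1],[-3.3,2.1,0,0,-1]],
  ],
)

```text
t: 1.33
position: [0.4476, -0.3528, 0.2457]
orientation: [0.0, -0.141, 0.99, -0.0]
contact_force: [0.1, -0.4, -0.6]
finger_gap: 0.0853
gripper_force: 0.0
```

The crop confirms it: the plain steel tin at (212,230) of the crop is flat, knobless and 64 mm, and the clear dispenser is at (205,505).

Request:
apply_moves(
  plan=[
    [[-3.2,2.2,0,0,-1],[-3.2,2.2,0,0,-1],[-3.2,2.2,0,0,-1],[-3.2,2.2,0,0,-1],[0,0,3.5,0,-1]],
  ],
)

```text
t: 1.75
position: [0.5525, -0.2311, 0.2165]
orientation: [0.006, -0.144, 0.99, -0.002]
contact_force: [2.6, -1.2, 0.8]
finger_gap: 0.0851
gripper_force: 0.0
```

```bash
cat >> h.py <<'E'
def tool(dx,dy):
    w,x,y,z=sensors.observe()['orientation']
    ex=[1-2*(y*y+z*z),2*(x*y+w*z)];ey=[2*(x*y-w*z),1-2*(x*x+z*z)]
    return (100*(dx*ex[0]+dy*ex[1])).round(2),(100*(dx*ey[0]+dy*ey[1])).round(2)
def look(c,n):
    p=sensors.observe()['position']; cal=vision.get_calibration(c)
    im,d=vision.grab_frame(c); out=im[:,:,::-1].copy(); print('tcp',p.round(4))
    for o in silhouettes(c,n):
        v,u=np.nonzero(o['pixels']); k=d[v,u]>0; P=world(cal,u[k],v[k],d=d[v,u][k])
        zt=np.percentile(P[:,2],95); T=P[P[:,2]>zt-.006]
        (cx,cy),r=cv2.minEnclosingCircle(T[:,:2].astype(np.float32))
        print(n,round(o['conf'],2),'top',zt.round(4),'circle',round(cx,4),round(cy,4),round(r,4),'tool shift',tool(cx-p[0],cy-p[1]))
        cv2.drawContours(out,cv2.findContours(o['pixels'].astype(np.uint8),0,2)[0],-1,(0,255,0),1)
    return out,d,cal
E
python3 - <<'E'
from h import *
o,_,_=look('wrist','flat_tin');cv2.imwrite('pics/w1.png',o)
look('top','flat_tin');look('scene','flat_tin')
E
```

```text
tcp [ 0.5525 -0.2311  0.2165]
flat_tin 0.91 top 0.0415 circle 0.5458 -0.2321 0.0327 tool shift (np.float64(0.67), np.float64(0.09))
flat_tin 0.7 top 0.0417 circle 0.4147 -0.233 0.0328 tool shift (np.float64(13.28), np.float64(3.7))
tcp [ 0.5435 -0.2318  0.2061]
tcp [ 0.5445 -0.2343  0.2103]
flat_tin 0.77 top 0.0409 circle 0.4154 -0.2311 0.0335 tool shift (np.float64(12.31), np.float64(3.9))
flat_tin 0.58 top 0.0409 circle 0.5469 -0.2316 0.033 tool shift (np.float64(-0.31), np.float64(0.19))
```

View pics/w1.png

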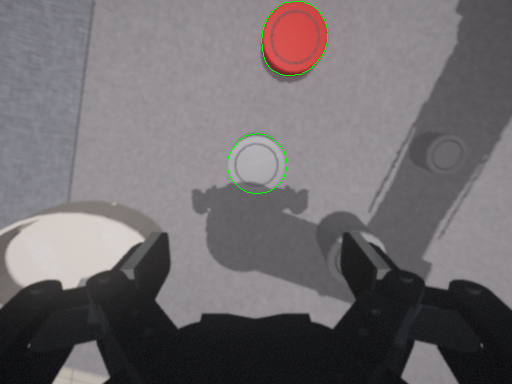

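The wrist view shows the grey tin at pixel (257,163) and the red one at (295,40). The tin is at (0.546, -0.232), so I descend on it.

Request:
apply_moves(
  plan=[
    [[-0.2,0.2,3.5,0,-1],[0,0,3.5,0,-1],[0,0,3.5,0,-1],[0,0,3,0,-1],[0,0,0,0,-1]],
  ],
)

```text
t: 2.47
position: [0.5429, -0.2321, 0.0711]
orientation: [-0.003, -0.14, 0.99, 0.001]
contact_force: [-0.7, 0.4, -0.4]
finger_gap: 0.0856
gripper_force: 0.0
```

Request:
apply_moves(
  plan=[
    [[0,0,2,0,-1],[0,0,1.5,0,-1],[0,0,1,0,-1],[0,0,0,0,-1],[0,0,0,0,-1]],
  ],
)

```text
t: 2.88
position: [0.547, -0.2323, 0.0317]
orientation: [0.001, -0.141, 0.99, -0.0]
contact_force: [-0.3, -0.3, 0.6]
finger_gap: 0.0855
gripper_force: 0.0
```

Request:
apply_moves(
  plan=[
    [[0,0,0,0,0.5],[0,0,0,0,0.5],[0,0,0,0,0.5],[0,0,0,0,0.5],[0,0,0,0,0.5]],
  ],
  grip_force=40,
)

```text
t: 3.3
position: [0.5474, -0.232, 0.0321]
orientation: [0.001, -0.141, 0.99, -0.001]
contact_force: [-1.2, 0.3, 5.2]
finger_gap: 0.0623
gripper_force: 42.7
```

Request:
apply_moves(
  plan=[
    [[0,0,-2,0,0.5],[0,0,-4,0,0.5],[0,0,-4,0,0.5],[0,0,-4,0,0.5],[0,0,-3,0,0.5]],
  ],
)

```text
t: 3.72
position: [0.547, -0.232, 0.205]
orientation: [0.002, -0.141, 0.99, -0.001]
contact_force: [1.1, -0.2, -0.7]
finger_gap: 0.0625
gripper_force: 44.6
```

Run:
```python
from h import *
for c in('scene','top'):
    o,d,cal=look(c,'flat_tin')
    if c=='scene':
        p=sensors.observe()['position']
        v,u=np.mgrid[0:384,0:512];k=(d>0)
        P=world(cal,u[k],v[k],d=d[k]); m=np.hypot(*(P[:,:2]-p[:2]).T)<.06
        Q=P[m]; Q=Q[Q[:,2]>.1]; uu=u[k][m];vv=v[k][m];print(Q[:,2].min(),p)
        y0,x0=int(vv.mean()),int(uu.mean());cv2.imwrite('pics/g.png',cv2.resize(o[max(0,y0-60):y0+60,max(0,x0-80):x0+80],(800,600),interpolation=2)); print(x0,y0)
    look(c,'dispenser')
```

```text
tcp [ 0.547 -0.232  0.205]
flat_tin 0.78 top 0.2131 circle 0.5456 -0.2335 0.034 tool shift (np.float64(0.17), np.float64(-0.1))
flat_tin 0.66 top 0.0407 circle 0.4708 -0.2488 0.0916 tool shift (np.float64(7.78), np.float64(0.52))
0.1716889239895159 [ 0.54934869 -0.23252334  0.20770166]
148 122
tcp [ 0.5493 -0.2325  0.2077]
dispenser 0.89 top 0.1317 circle 0.5529 0.2565 0.05 tool shift (np.float64(-13.98), np.float64(46.87))
tcp [ 0.5466 -0.2316  0.2018]
tcp [ 0.5455 -0.2314  0.1994]
dispenser 0.89 top 0.1355 circle 0.5523 0.2575 0.0489 tool shift (np.float64(-14.3), np.float64(46.76))
dispenser 0.78 top 0.1354 circle 0.3748 0.2158 0.0491 tool shift (np.float64(3.92), np.float64(47.71))
```

View pics/g.png

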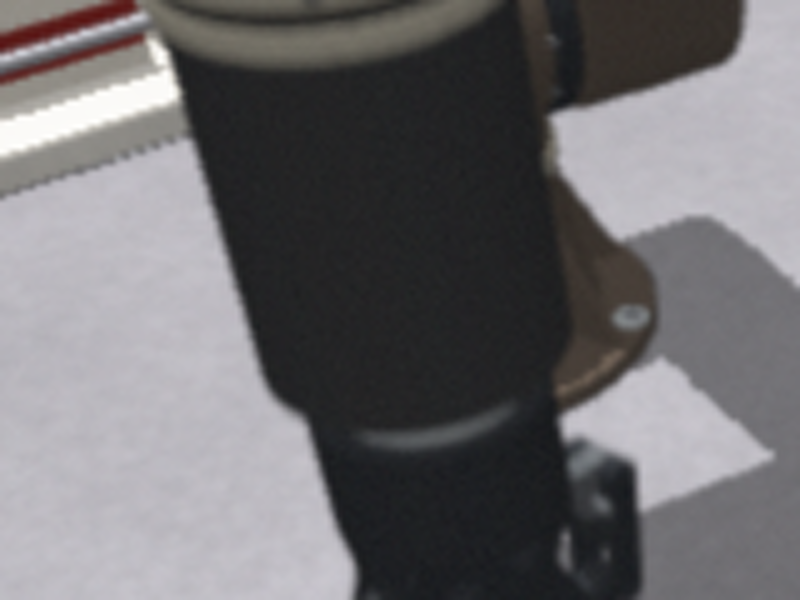

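The crop missed the tin, but depth puts its lid 8 mm above the TCP, so its underside is 32 mm below the TCP. I'll carry it over.

Request:
apply_moves(
  plan=[
    [[-0.6,2,0,0,0.5],[-1.18,3.9,0,0,0.5],[-1.18,3.9,0,0,0.5],[-1.18,3.9,0,0,0.5],[-1.18,3.9,0,0,0.5]],
  ],
)

```text
t: 4.53
position: [0.5475, -0.0465, 0.1991]
orientation: [-0.001, -0.141, 0.99, -0.0]
contact_force: [1.3, 0.6, -1.8]
finger_gap: 0.0629
gripper_force: 44.6
```

Request:
apply_moves(
  plan=[
    [[-1.18,3.9,0,0,0.5],[-1.18,3.9,0,0,0.5],[-1.18,3.9,0,0,0.5],[-1.18,3.9,0,0,0.5],[-1.18,3.9,0,0,0.5]],
  ],
)

```text
t: 4.95
position: [0.5497, 0.1576, 0.1992]
orientation: [-0.001, -0.141, 0.99, -0.0]
contact_force: [1.6, -0.4, -1.1]
finger_gap: 0.0624
gripper_force: 44.6
```

Request:
apply_moves(
  plan=[
    [[-1.18,3.9,0,0,0.5],[-1.18,3.9,0,0,0.5],[-0.6,2,0,0,0.5],[0,0,0,0,0.5],[0,0,0,0,0.5]],
  ],
)

```text
t: 5.37
position: [0.5509, 0.2592, 0.1985]
orientation: [-0.001, -0.142, 0.99, -0.001]
contact_force: [0.6, -0.6, -1.9]
finger_gap: 0.0623
gripper_force: 44.6
```

Run:
```python
from h import *
o,d,cal=look('scene','flat_tin')
look('scene','dispenser')
p=sensors.observe()['position'];print(p,tool(.5523-p[0],.2577-p[1]))
R=np.array(cal['R']);t=np.array(cal['t']);q=R@p+t;x0=int(cal['fx']*q[0]/q[2]+cal['cx']);y0=int(cal['fy']*q[1]/q[2]+cal['cy'])
a=max(0,y0-40);b=max(0,x0-64);cv2.imwrite('pics/g2.png',cv2.resize(o[a:a+96,b:b+128],(800,600),interpolation=2));print(b,a)
```

```text
tcp [0.5509 0.2592 0.1985]
flat_tin 0.98 top 0.0407 circle 0.4152 -0.2317 0.0328 tool shift (np.float64(26.73), np.float64(-43.35))
flat_tin 0.61 top 0.2059 circle 0.5502 0.2594 0.0341 tool shift (np.float64(0.07), np.float64(0.04))
tcp [0.5512 0.2575 0.1992]
dispenser 0.81 top 0.1315 circle 0.5548 0.258 0.0504 tool shift (np.float64(-0.35), np.float64(-0.06))
dispenser 0.75 top 0.1319 circle 0.3753 0.216 0.0495 tool shift (np.float64(18.06), np.float64(0.9))
[0.55153167 0.2570646  0.19987171] (np.float64(-0.09), np.float64(0.04))
297 79
```

View pics/g2.png

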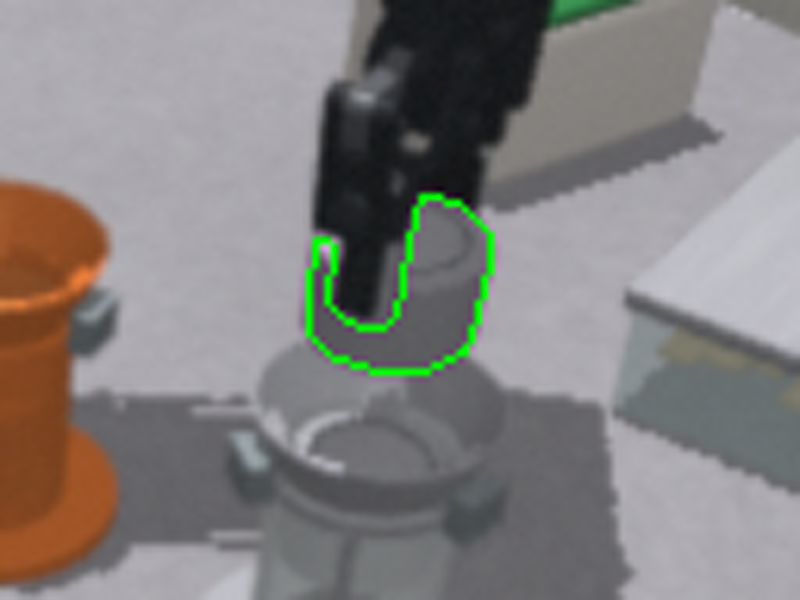

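The tin (390,290) hangs upright and centred over the clear dispenser's mouth (380,410), with the finger tip about 18 mm above its underside. I'll lower it.

Request:
apply_moves(
  plan=[
    [[-0.1,0,1.5,0,0.5],[0,0,1.5,0,0.5],[0,0,0.7,0,0.5],[0,0,0.5,0,0.5],[0,0,0,0,0.5]],
  ],
)

```text
t: 5.98
position: [0.5523, 0.2575, 0.1574]
orientation: [-0.001, -0.14, 0.99, -0.0]
contact_force: [0.6, 0.3, -1.3]
finger_gap: 0.0626
gripper_force: 44.6
```

Request:
apply_moves(
  plan=[
    [[0,0,0.2,0,0.5],[0,0,0.2,0,0.5],[0,0,0.1,0,0.5],[0,0,0,0,0.5],[0,0,0,0,0.5]],
  ],
)

```text
t: 6.4
position: [0.5528, 0.2586, 0.1537]
orientation: [0.0, -0.141, 0.99, 0.0]
contact_force: [0.5, 0.1, -0.4]
finger_gap: 0.0627
gripper_force: 44.6
```

Request:
apply_moves(
  plan=[
    [[0,0,0.2,0,0.5],[0,0,0,0,-0.6],[0,0,0,0,-0.6],[0,0,0,0,-0.6],[0,0,0,0,-0.8]],
  ],
)

```text
t: 6.82
position: [0.5526, 0.2586, 0.1514]
orientation: [0.0, -0.141, 0.99, 0.0]
contact_force: [0.4, -0.7, 0.6]
finger_gap: 0.0768
gripper_force: 0.0
```

Request:
apply_moves(
  plan=[
    [[0,0,-2,0,-0.9],[0,0,-4,0,-0.9],[0,0,-4,0,-0.9],[0,0,-2,0,1],[0,0,0,0,1]],
  ],
)

```text
t: 7.23
position: [0.5548, 0.2597, 0.2777]
orientation: [0.004, -0.141, 0.99, 0.002]
contact_force: [0.3, 0.5, -0.1]
finger_gap: 0.0592
gripper_force: 0.0
```

Request:
apply_moves(
  plan=[
    [[0,0,0,0,1],[0,0,0,0,1],[0,0,0,0,1],[0,0,0,0,1],[0,0,0,0,1]],
  ],
)

```text
t: 7.65
position: [0.5523, 0.2582, 0.2702]
orientation: [-0.001, -0.141, 0.99, -0.001]
contact_force: [0.2, -0.1, 0.6]
finger_gap: 0.0001
gripper_force: 0.0
```

Run:
```python
from h import *
for c in('scene','wrist','top'):
    o,d,cal=look(c,'flat_tin')
    if c!='top':
        X=np.array([.5525,.2577,.15]);q=np.array(cal['R'])@X+cal['t'];x0=int(cal['fx']*q[0]/q[2]+cal['cx']);y0=int(cal['fy']*q[1]/q[2]+cal['cy'])
        print(c,x0,y0)
        if c=='scene': a,b=max(0,y0-48),max(0,x0-64);A=cv2.resize(o[a:a+96,b:b+128],(400,300))
        else: A=np.hstack([A,cv2.resize(o,(400,300))])
cv2.imwrite('pics/r.png',A)
```

```text
tcp [0.5523 0.2582 0.2702]
flat_tin 0.88 top 0.159 circle 0.5563 0.2588 0.0334 tool shift (np.float64(-0.4), np.float64(-0.06))
flat_tin 0.76 top 0.0408 circle 0.4148 -0.2326 0.0336 tool shift (np.float64(26.91), np.float64(-43.3))
scene 358 137
tcp [0.5525 0.2584 0.2706]
flat_tin 0.93 top 0.1613 circle 0.5553 0.2592 0.0324 tool shift (np.float64(-0.3), np.float64(0.0))
wrist 253 186
tcp [0.5526 0.2584 0.2709]
flat_tin 0.87 top 0.0426 circle 0.4136 -0.2322 0.0328 tool shift (np.float64(27.04), np.float64(-43.24))
flat_tin 0.55 top 0.1613 circle 0.5506 0.2581 0.0325 tool shift (np.float64(0.19), np.float64(0.03))
```

View pics/r.png

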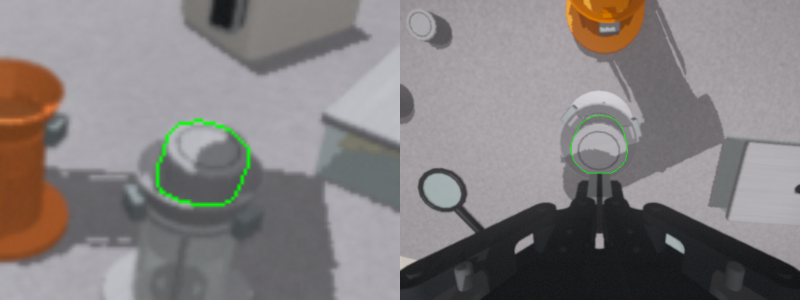

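The tin sits in the mouth (left pane (205,160), right pane (600,147)) with its lid at about 160 mm. I'll check that it is level before pushing.

```bash
cat > lv.py <<'E'
from h import *
def lid(c,zmin,zmax,C=(.5525,.258)):
    cal=vision.get_calibration(c);_,d=vision.grab_frame(c);v,u=np.nonzero(d>0);P=world(cal,u,v,d=d[v,u])
    m=(np.hypot(*(P[:,:2]-C).T)<.024)&(P[:,2]>zmin)&(P[:,2]<zmax);P=P[m]
    if len(P)<20: print(c,len(P));return
    A=np.c_[P[:,:2]-C,np.ones(len(P))];s=np.linalg.lstsq(A,P[:,2],rcond=None)[0];print(c,len(P),'slope',s[:2].round(3),'z',s[2].round(4),'sd',(A@s-P[:,2]).std().round(4))
E
python3 -c "
from lv import *
for c in('wrist','top','scene'): lid(c,.14,.18)"
```

```text
wrist 2203 slope [-0.134 -0.009] z 0.1583 sd 0.0006
top 412 slope [-0.135 -0.008] z 0.1579 sd 0.0011
scene 219 slope [-0.128 -0.   ] z 0.1565 sd 0.0012
```

The lid is tilted about 7.6°, high on the -x side. I'll press gently on the high side with shut fingers to level it.

Request:
apply_moves(
  plan=[
    [[1.2,0.35,2.5,0,1],[0,0,3,0,1],[0,0,2,0,1],[0,0,1,0,1],[0,0,0,0,1]],
  ],
)

```text
t: 8.52
position: [0.5391, 0.2578, 0.184]
orientation: [-0.002, -0.141, 0.99, -0.001]
contact_force: [-0.3, -0.9, -0.1]
finger_gap: -0.0001
gripper_force: 0.0
```

Request:
apply_moves(
  plan=[
    [[0,0,0.3,0,1],[0,0,0.3,0,1],[0,0,0.2,0,1],[0,0,0,0,1],[0,0,0,0,1]],
  ],
)

```text
t: 8.93
position: [0.5403, 0.2587, 0.1789]
orientation: [0.0, -0.141, 0.99, 0.0]
contact_force: [0.8, -0.2, -0.2]
finger_gap: -0.0
gripper_force: 0.0
```

Request:
apply_moves(
  plan=[
    [[0,0,0.2,0,1],[0,0,0.2,0,1],[0,0,0,0,1],[0,0,0,0,1]],
  ],
)

```text
t: 9.27
position: [0.5401, 0.2584, 0.1742]
orientation: [-0.0, -0.141, 0.99, -0.0]
contact_force: [0.1, 1.1, -0.2]
finger_gap: -0.0001
gripper_force: 0.0
```

Request:
apply_moves(
  plan=[
    [[0,0,0.2,0,1],[0,0,0.1,0,1],[0,0,0,0,1],[0,0,0,0,1]],
  ],
)

```text
t: 9.6
position: [0.5401, 0.2585, 0.1712]
orientation: [-0.0, -0.141, 0.99, -0.0]
contact_force: [0.0, -0.3, 0.3]
finger_gap: 0.0001
gripper_force: 0.0
```

```bash
python3 -c "
from lv import *
for c in('wrist','top','scene'): lid(c,.14,.165)
print(sensors.observe()['contact_force'])"
```

```text
wrist 1310 slope [-0.092 -0.007] z 0.1561 sd 0.0014
top 57 slope [-0.073  0.149] z 0.1582 sd 0.002
scene 181 slope [-0.11  -0.015] z 0.1551 sd 0.0024
[ 0.43469478 -0.42286187 -0.90455505]
```

Request:
apply_moves(
  plan=[
    [[0,0,0.2,0,1],[0,0,0,0,1],[0,0,0,0,1]],
  ],
)

```text
t: 10.0
position: [0.54, 0.2584, 0.1691]
orientation: [-0.0, -0.141, 0.99, -0.0]
contact_force: [-0.3, 0.0, 0.1]
finger_gap: 0.0001
gripper_force: 0.0
```

Request:
apply_moves(
  plan=[
    [[0,0,-2,0,1],[0,0,-4,0,1],[0,0,-3,0,1],[0,0,0,0,1],[0,0,0,0,1]],
  ],
)

```text
t: 10.42
position: [0.5409, 0.2591, 0.2617]
orientation: [0.002, -0.141, 0.99, 0.001]
contact_force: [0.8, -0.1, -1.5]
finger_gap: -0.0
gripper_force: 0.0
```

```bash
python3 -c "
from lv import *
for c in('wrist','top','scene'): lid(c,.14,.165)
look('wrist','flat_tin')"
```

```text
wrist 2174 slope [-0.023 -0.005] z 0.1548 sd 0.0006
top 415 slope [-0.027 -0.006] z 0.1546 sd 0.0012
scene 195 slope [-0.02  -0.009] z 0.1532 sd 0.001
tcp [0.5396 0.2582 0.2583]
flat_tin 0.6 top 0.1559 circle 0.5557 0.2591 0.0327 tool shift (np.float64(-1.57), np.float64(-0.37))
```

The lid is nearly level now, within about 1.3°. Next I push at its middle.

Request:
apply_moves(
  plan=[
    [[-1.3,-0.4,2.5,0,1],[0,0,3,0,1],[0,0,2,0,1],[0,0,0.6,0,1],[0,0,0,0,1]],
  ],
)

```text
t: 11.08
position: [0.5527, 0.2574, 0.1759]
orientation: [-0.002, -0.141, 0.99, -0.001]
contact_force: [0.6, -0.6, 0.5]
finger_gap: -0.0001
gripper_force: 0.0
```

Request:
apply_moves(
  plan=[
    [[0,0,0.4,0,1],[0,0,0.4,0,1],[0,0,0.4,0,1],[0,0,0.4,0,1],[0,0,0,0,1]],
  ],
)

```text
t: 11.5
position: [0.5538, 0.2584, 0.1624]
orientation: [0.0, -0.141, 0.99, 0.0]
contact_force: [-0.3, 0.1, 0.2]
finger_gap: 0.0
gripper_force: 0.0
```

```bash
python3 -c "
from lv import *
for c in('wrist','top'): lid(c,.12,.16)
look('wrist','flat_tin');print(sensors.observe()['contact_force'])"
```

```text
wrist 3371 slope [0.009 0.006] z 0.1491 sd 0.0022
top 186 slope [0.012 0.022] z 0.1493 sd 0.0025
tcp [0.5536 0.2583 0.1624]
flat_tin 0.65 top 0.1493 circle 0.5557 0.2589 0.0325 tool shift (np.float64(-0.22), np.float64(-0.0))
[-0.53969955  0.21980919 -0.36623783]
```

Request:
apply_moves(
  plan=[
    [[0,0,0.4,0,1],[0,0,0.4,0,1],[0,0,0.4,0,1],[0,0,0.4,0,1],[0,0,0,0,1]],
  ],
)

```text
t: 12.12
position: [0.5538, 0.2584, 0.1456]
orientation: [0.0, -0.141, 0.99, -0.0]
contact_force: [0.7, 0.7, 3.3]
finger_gap: -0.0001
gripper_force: 1.3
```

Request:
apply_moves(
  plan=[
    [[0,0,0.4,0,1],[0,0,0.4,0,1],[0,0,0.4,0,1],[0,0,0.3,0,1],[0,0,0,0,1]],
  ],
)

```text
t: 12.53
position: [0.5539, 0.2584, 0.1311]
orientation: [0.0, -0.141, 0.99, 0.0]
contact_force: [0.3, 0.9, 3.9]
finger_gap: 0.0001
gripper_force: 2.2
```

```bash
python3 -c "
from lv import *
for c in('wrist','top'): lid(c,.09,.13)
print(sensors.observe()['contact_force'])"
```

```text
wrist 3443 slope [0.015 0.008] z 0.1182 sd 0.0026
top 163 slope [0.022 0.033] z 0.1188 sd 0.0025
[-0.11900895  0.74268119  3.45042569]
```

Force is rising as expected and the lid is level at about 118 mm. I continue to about 102 mm.

Request:
apply_moves(
  plan=[
    [[0,0,0.4,0,1],[0,0,0.4,0,1],[0,0,0.4,0,1],[0,0,0.2,0,1],[0,0,0,0,1]],
  ],
)

```text
t: 13.05
position: [0.554, 0.2585, 0.1176]
orientation: [0.0, -0.141, 0.99, 0.0]
contact_force: [-0.9, 0.4, 7.2]
finger_gap: 0.0001
gripper_force: 3.6
```

Request:
apply_moves(
  plan=[
    [[0,0,0.2,0,1],[0,0,0,0,1],[0,0,0,0,1]],
  ],
)

```text
t: 13.3
position: [0.5541, 0.2585, 0.116]
orientation: [0.0, -0.141, 0.99, 0.0]
contact_force: [-1.3, 0.2, 7.3]
finger_gap: 0.0001
gripper_force: 3.6
```

```bash
python3 -c "
from lv import *
for c in('wrist','top'): lid(c,.085,.12)
print(sensors.observe()['contact_force'])"
```

```text
wrist 3707 slope [0.037 0.017] z 0.1042 sd 0.0043
top 166 slope [0.078 0.037] z 0.1044 sd 0.0037
[-0.84212915  0.20869707  7.89817922]
```

Request:
apply_moves(
  plan=[
    [[0,0,0.2,0,1],[0,0,0.1,0,1],[0,0,0,0,1],[0,0,0,0,1],[0,0,0,0,1]],
  ],
)

```text
t: 13.82
position: [0.554, 0.2585, 0.1131]
orientation: [0.0, -0.141, 0.99, 0.0]
contact_force: [-1.4, -0.4, 7.6]
finger_gap: -0.0001
gripper_force: 3.8
```

Request:
apply_moves(
  plan=[
    [[0,0,-0.3,0,1],[0,0,-0.3,0,1],[0,0,-0.4,0,1],[0,0,-0.5,0,1],[0,0,0,0,1]],
  ],
)

```text
t: 14.23
position: [0.5537, 0.2583, 0.1279]
orientation: [0.0, -0.141, 0.99, 0.0]
contact_force: [0.1, 0.9, -0.7]
finger_gap: 0.0002
gripper_force: 0.0
```

Force fell to zero on retreat, so the lid is held. I withdraw and check.

Request:
apply_moves(
  plan=[
    [[0,0,-2,0,1],[0,0,-4,0,1],[0,0,-4,0,1],[0,0,-4,0,1],[0,0,0,0,1]],
  ],
)

```text
t: 14.65
position: [0.5566, 0.2596, 0.276]
orientation: [0.005, -0.141, 0.99, 0.002]
contact_force: [0.8, -0.6, 1.7]
finger_gap: -0.0002
gripper_force: 0.0
```

Run:
```python
from lv import *
for c in('wrist','top','scene'): lid(c,.05,.17)
A,_,_=look('wrist','flat_tin');look('scene','narrow_tin');o,_,_=look('scene','tall_pot')
cv2.imwrite('pics/f.png',np.hstack([cv2.resize(o[95:215,280:440],(400,300)),cv2.resize(A[60:240,136:376],(400,300))]))
```

```text
wrist 1589 slope [-0.001 -0.   ] z 0.1084 sd 0.0007
top 376 slope [-0.006  0.013] z 0.1084 sd 0.0013
scene 130 slope [ 0.006 -0.011] z 0.1069 sd 0.0011
tcp [0.5533 0.2582 0.2672]
flat_tin 0.83 top 0.1095 circle 0.5557 0.2595 0.0324 tool shift (np.float64(-0.26), np.float64(0.05))
flat_tin 0.3 top 0.0239 circle 0.6082 -0.0746 0.0201 tool shift (np.float64(4.01), np.float64(-33.49))
tcp [0.553  0.2579 0.2657]
narrow_tin 0.95 top 0.0405 circle 0.4777 -0.0366 0.0238 tool shift (np.float64(15.44), np.float64(-26.18))
narrow_tin 0.57 top 0.1086 circle 0.5492 0.2656 0.0266 tool shift (np.float64(0.14), np.float64(0.84))
narrow_tin 0.2 top 0.1319 circle 0.552 0.2572 0.0504 tool shift (np.float64(0.11), np.float64(-0.04))
tcp [0.5531 0.2579 0.2657]
tall_pot 0.61 top 0.0755 circle 0.6098 -0.101 0.0322 tool shift (np.float64(4.57), np.float64(-36.05))
```

View pics/f.png

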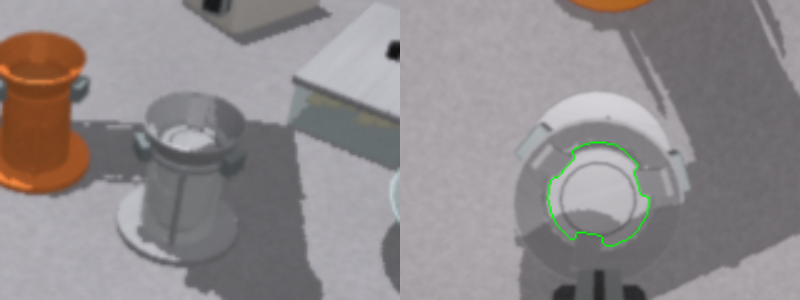

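The lid is level at 108 mm under three noses (right pane: the notches in the outline around (600,195)). The narrow tin and the pot have not moved. I'm handing the job in.

```bash
python3 -c "
from plant import ticket
print(ticket.close_job())"
```

```text
the job is handed in; nothing more can be done
None
```

The steel flat tin is in the clear dispenser, held level under all three catches with its lid at about 108 mm; the narrow tin and tall pot were left standing where they were, and the job is handed in.

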